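# Latch the sample cell shut

## Task

Close the sample cell's draw latch: take the loop by its red barrel, lift it over the steel keeper on the blue cover, lower it behind the keeper's lip, draw it back so the bar sits under the lip, and let go; then press the red-padded lever over and down flat, past centre, and set it home on its rubber stop with a firm steady push of about 12 N there for half a second. Work by feel: while hooking, keep every push of the loop on the keeper or blue cover below 25 N, keep the lever's push on its stop below 25 N too, and leave the other things on the bench alone.

Things in the scene. Friction and masses are not known exactly. Their poses are not given: they have to be found in the camera images.
- cell_base: Aluminium base plate (224 x 104 x 10 mm) with a grey block (top 38 mm high), fixed to the bench. Origin on the bench straight under the lever's pivot; x runs level along the latch from lever to keeper, y along the latch's hinge axes, z up. The latch lies in the plane y = 0. At the +x end the blue cover (74 mm wide, top 45 mm high) slides along x.
- lever_pivot (a point): Fixed point: the hinge axis (along y) of the steel lever, 48 mm above the bench.
- lever_pad (a point): Centre of the upper face of the red thumb pad (20 x 24 mm) on the lever; 62 mm to -x of the pivot and 6 mm above it when the lever is flat. The lever is a bar 22 mm wide and 5 mm thick, its end 76 mm from the pivot; the bare bar's upper face is 4 mm above the hinge axis when flat.
- latch_lever (a joint): Lever angle, rad: 0 flat on its rubber stop, free end to -x; grows as the free end swings up (pi/2 upright) and over to +x. Stiff friction (0.13 N m): it stays where it is left, even short of flat. Pressing it with the loop hooked takes up to about 7 N at the pad; the pull peaks near 0.5 rad and dead centre is at 0.13 rad.
- latch_loop (a joint): Angle of the loop against the lever, rad. The loop's upward tilt (from pin to bar, above level) is this value minus latch_lever. Light friction holds the loop where it is left.
- loop_bar (a point): Middle of the loop's cross bar (round, 5 mm diameter, 34 mm long along y, joined to the pin by two 4 mm side wires at y = -17 and +17 mm), 62 mm from the loop's pin.
- loop_grip (a point): Centre of the red barrel (16 mm diameter, 20 mm long along y; a roller, free to turn about y) to take the loop by, pinched across its ends. In the loop's frame (x from pin to bar) it lies 10 mm beyond the bar and 28 mm above it, on a 6 mm stem that rises there. When it is moved in the latch's plane, lever and loop follow on their hinges (6 to 10 N).
- keeper_seat (a point): Where the bar's centre belongs when hooked: 3 mm above the blue cover's top, against the keeper post (16 mm wide along y; its face 2.5 mm to -x of here), under the lip. The lip spans 4.5 to 8 mm above here and overhangs 3 mm to +x, so the bar must come down at least 5.5 mm to +x of here, then be drawn back. Moves with the cover; axes as the cell base's.
- cover (a joint): How far the blue cover is drawn towards the grey block against its springy gasket, m: 0 at rest, about 0.004 with the latch shut. About 12 N per mm.
- bumper: Springy black rubber stop (12 mm diameter, top 47 mm above the bench) on the grey block, 58 mm to -x of the pivot, on which the lever comes to rest; it yields about 1 mm per 10 N. Of a push on the lever there, about 2 N is lost in the lever's friction.
- lab_timer: White lab timer, 62 x 68 x 19 mm, a bystander; origin at the centre of its underside.
- ferrule_case: Clear parts case, 46 x 72 x 19 mm, a bystander; origin at the centre of its underside.
- syringe: Glass syringe 165 mm long, a bystander; origin at the centre of its underside.
- tweezers: Steel tweezers 134 mm long, a bystander; origin at the centre of its underside.
- loop_pin (a point): The hinge (along y) that joins loop and lever: carried by the lever, 14 mm from lever_pivot. Seen from the pivot it lies in the direction of the lever's free end, turned 0.13 rad from it towards the lever's underside (13.9 mm to -x and 1.8 mm below the pivot when the lever is flat).

How it is judged:
By the outcome, as a careful person would: the job done as asked, in the order asked, and still so for the second after the job is handed in, with the robot touching nothing.
It also fails if it takes over 48 s, if anything falls off the work surface, if the arm or the gripper's body presses on something with over 40 N, if the wrist force passes 120 N, or if a joint passes its speed limit or range.

## Robot

A 7-joint arm with a two-finger parallel gripper is mounted at the origin on a cart in front of the work surface, level with it; the furniture and walls round the work are solid. World frame = base frame: x ahead of the robot, y to its left, z up, the work surface at z = 0. Lengths are in mm, angles in rad, forces in N, time in s.
With the tool pointing down it reaches from about 400 to 925 mm from the base axis. Payload 5.6 kg.
Tool frame: the origin (TCP) lies on the front face of the gripper's body, between the roots of the fingers; the fingertips stand 73 mm ahead of it and the grasp point (between the pads) lies manip.grasp_offset ahead of it (manip.grasp_offset is the distance from the TCP to the grasp point, in mm); z points along the fingers, y is the line along which they close (so a half turn about z gives the same grasp; the last joint's range is limited). The gripper opens to 85 mm and grips with 20 to 120 N. Pads are 22 mm wide; open, the fingers measure 114 mm over their backs; the gripper's body (76 mm by 85 mm) begins 54 mm behind the grasp point. The pads swing forward as they close: fully open they stand 13 mm farther back than shut.
Start: joints at [1.125, 0.468, -0.012, 1.603, 0.006, 1.071, -0.056], TCP at [254.76, -597.999, 303.89] pointing down, gripper open.
Joint ranges: [-2.53, 2.53], [-0.31, 2.02], [-1.57, 1.55], [0.28, 2.44], [-1.29, 4.43], [0.15, 1.84], [-2.92, 2.92]. Speed limits (rad/s): [2.57, 2.57, 3.14, 3.14, 3.14, 3.14, 3.14].

## Interface

Orientations are given as a rotation vector (axis times angle).
In Python, from station import manip gives the robot as it stands.
- The arm moves only by the tool carry_out, never from a script. Its argument "steps" is a list of rows, each an object with "angular": the turn, a rotation vector about the tool's x, y, z in degrees, a list of three; "dp": the shift along the tool's x, y, z in mm, a list of three; "grip": the finger opening in mm, from 0 to 85.4. In form: [{"angular": [wx, wy, wz], "dp": [tx, ty, tz], "grip": grip}, ...]. A call has 1 to 10 rows; each row is the pose to reach, as a shift and turn from the pose commanded when the call began, along the tool's axes at that moment; what a row does not reach only later rows make up. A row lasts 1/10 s, in which the tool goes at most 50 mm and 8.59 degrees, less where a joint would pass 70% of its speed; a pose out of reach is approached as far as the arm can. A call with a gripper value outside its range is refused whole. The fingers move at their own pace and stop on an object; "newtons" is the grip in N (left out, the last holds). Time passes only in rows, so rows that repeat a pose let the fingers close. It gives the time, the measured TCP pose, the force, the opening and the grip force at its end, in the units of the state.
- manip.sense(): the state, without advancing time (a new reading comes with each control period).
- manip.read_camera(name): name is "scene" or "top" or "wrist"; returns a dict with "frame" (420x560x3 uint8, blue, green, red), "range_z" (420x560 float32, mm along the optical axis (not along the pixel's ray), 0 where there is no reading), "K" (3x3 intrinsics, pixels), "k1" (the pictures are not rectified: a ray, as slopes to the right and down, at radius r is drawn at 1 + k1 r^2 times it, then the intrinsics apply), "xyz" and "attitude" of the camera in the world; the wrist camera has in their place "T_tool_cam" (4x4, takes a point from camera to tool coordinates, whose origin is the TCP and whose axes are the flange's). Camera axes: x right, y up, looking along -z (the intrinsics and any distortion apply to the point x, -y, -z); pixel columns grow to the right and rows downward; lengths in mm; the calibration is good to about 2 mm. A picture is of the moment at which its call begins: read the wrist's pose just before it.
- manip.hand_in(): hands the job in; it is judged then, once.
The state is a dict: "t": time; "qpos": joint angles; "qd": joint speeds; "tau": joint torques, N m; "position": TCP position; "tool_rot": TCP orientation; "contact_force": force on the tool from outside, world axes, zero at the start; "wrist_torque": the same for the moment, N m; "grip_width": finger opening in mm; "finger_force": force on a finger pad.
Only numpy, scipy, OpenCV 4.12 (cv2) and the standard library are available. Lean on these libraries where they do the work, as an engineer would, in place of code of your own. Each camera call takes 0.05 s, during which the arm holds its last target. There are 200 camera calls.

## Working session

There is one attempt and no reset: what is moved stays moved. The work goes in short steps, Python scripts to look and compute and a tool call to move; the robot and the scene stay as the last step left them, time stands still between calls to the robot, and variables do not carry over. Pictures are saved under pics/ and viewed, at most 10 in all, crops included, and the job is handed in when it is done.

Besides the shell and the picture viewer there is one more tool, called after "Call:" as a command line: name --argument value ..., lists and objects as JSON in quotes. carry_out: Moves the arm, as the interface text tells. Its arguments: {"type":"object","properties":{"steps":{"type":"array","items":{"type":"object","properties":{"angular":{"type":"array","items":{"type":"number"}},"dp":{"type":"array","items":{"type":"number"}},"grip":{"type":"number"}}}},"newtons":{"type":"number"}},"required":["steps"]}

```bash
ls; mkdir -p pics; cat > h.py <<'E'
import numpy as np, cv2
from scipy.spatial.transform import Rotation as R
from station import manip
def att(a):
    a=np.array(a,float)
    return a if a.shape==(3,3) else R.from_rotvec(a).as_matrix()
def cam(name):
    s=manip.sense(); d=manip.read_camera(name)
    if name=='wrist':
        T=np.array(d['T_tool_cam']); Rt=att(s['tool_rot'])
        d['R']=Rt@T[:3,:3]; d['o']=np.array(s['position'])+Rt@T[:3,3]
    else: d['R']=att(d['attitude']); d['o']=np.array(d['xyz'],float)
    return d
def rays(d,uv):
    K=np.array(d['K']); uv=np.atleast_2d(uv).astype(float)
    n=cv2.undistortPoints(uv.reshape(-1,1,2),K,np.array([d['k1'],0,0,0.])).reshape(-1,2)
    return np.c_[n[:,0],-n[:,1],-np.ones(len(n))]@d['R'].T
def on_z(d,uv,z):
    r=rays(d,uv); return d['o']+r*((z-d['o'][2])/r[:,2])[:,None]
def by_depth(d,uv):
    uv=np.atleast_2d(uv); r=rays(d,uv)
    dep=d['range_z'][uv[:,1].astype(int),uv[:,0].astype(int)]
    return d['o']+r*dep[:,None]
def cross(d1,uv1,d2,uv2):
    r1=rays(d1,uv1)[0];r2=rays(d2,uv2)[0]
    t=np.linalg.lstsq(np.c_[r1,-r2],d2['o']-d1['o'],rcond=None)[0]
    a=d1['o']+t[0]*r1;b=d2['o']+t[1]*r2
    return (a+b)/2,np.linalg.norm(a-b)
def blobs(d,lo,hi,lo2=None,hi2=None,amin=15):
    h=cv2.cvtColor(d['frame'],cv2.COLOR_BGR2HSV); m=cv2.inRange(h,lo,hi)
    if lo2: m|=cv2.inRange(h,lo2,hi2)
    n,l,st,c=cv2.connectedComponentsWithStats(m)
    return [(c[i],st[i],l==i) for i in range(1,n) if st[i,4]>=amin]
RED=((0,120,60),(8,255,255),(172,120,60),(180,255,255))
BLUE=((100,110,50),(125,255,255))
E
python3 - <<'E'
from h import *
print(manip.grasp_offset,manip.sense())
for n in('scene','top'):
    d=cam(n);cv2.imwrite(f'pics/{n}1.png',d['frame']);print(n,d['o'],d['K'],d['k1'])
    for nm,c in(('red',RED),('blue',BLUE)):
        for b in blobs(d,*c,amin=25):
            ys,xs=np.where(b[2]); P=by_depth(d,np.c_[xs,ys]); print(nm,b[0].round(1),b[1],np.median(P,0).round(1))
E
```

```text
pics
53.900000000000006 {'t': 0.0, 'qpos': array([ 1.12502497,  0.46840585, -0.01160562,  1.60366693,  0.00598398,
        1.07140704, -0.05633432]), 'qd': array([-0.00014998,  0.00164816, -0.00069971, -0.00112984,  0.0016766 ,
        0.00111463,  0.00035166]), 'tau': array([ 7.17361963e-04, -5.32392597e+01,  2.16397707e-02, -2.51307982e+01,
        1.14714482e-02,  7.86514924e-03,  3.68217525e-05]), 'position': array([ 254.5520104 , -597.59246398,  302.90168163]), 'tool_rot': array([-3.07638143e+00, -6.27887256e-01,  7.53905878e-04]), 'contact_force': array([ 0.06862313, -0.08754558, -0.56046444]), 'wrist_torque': array([ 0.02600124, -0.05983898,  0.0073924 ]), 'finger_force': 0.0, 'grip_width': 85.59221825337556}
scene [-211.47545165 -634.22689337  534.73454242] [[505.81039004   0.         289.14403068]
 [  0.         505.81039004 209.10025388]
 [  0.           0.           1.        ]] -0.1670503072007231
red [221.1 157.4] [207 150  24  14 166] [703.6 331.5  22.8]
red [238.4 160.8] [235 159   8   5  25] [741.9 296.8  20.6]
red [217.8 166.6] [213 165  12   4  39] [706.4 340.3   5.
[... 813 characters left out ...]
28] [509.5 148.1 107.9]
blue [190.1   7.6] [154   0  80  22 769] [796.2  77.8 464.6]
blue [388.3  39.7] [  240     2   320    77 19629] [ 759.8 -278.1  399.9]
blue [15.8 16.1] [ 8 12 17 10 38] [815.7 396.4 407.8]
blue [17.3 31.4] [  1  21  30  21 168] [791.3 398.  397.4]
blue [21.2 50.9] [  3  40  41  27 238] [761.9 399.2 392.2]
blue [56.2 49.5] [52 45  8 12 25] [819.5 396.9 258.8]
blue [ 50.5 154.7] [   0   51  101  192 8296] [588.1 408.3 261.5]
blue [206.5 169.3] [190 157  32  29 501] [592.4 113.6  43.3]
blue [519.3 219.4] [505 210  30  19 283] [ 438.7 -685.5   16.9]
blue [542.2 242.3] [534 239  18   8 111] [ 378.7 -740.4   11.2]
blue [ 40.2 264.8] [ 31 257  18  16 217] [363.2 433.  246. ]
```

View pics/top1.png

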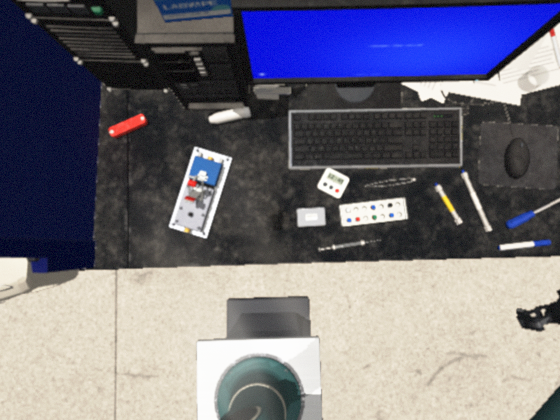

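View pics/scene1.png

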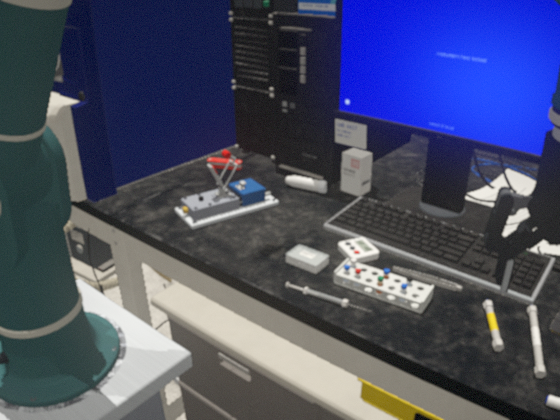

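The top view shows the cell at about (200,193): plate corners near (197,148), (231,155), (208,237) and (170,230), the blue cover at (206,169), and red at (192,183) and (190,198). The scene view shows the loop's barrel and the pad up at (225,158), with the blue cover at (250,191).

```bash
python3 - <<'E'
from h import *
d=cam('top'); s=cam('scene'); w=cam('wrist')
print(np.array(w['T_tool_cam']).round(3),w['K'][0][0])
g=d['frame'].min(2); m=np.zeros_like(g); m[140:245,160:240]=(g[140:245,160:240]>95)*255
m=cv2.morphologyEx(m,cv2.MORPH_CLOSE,np.ones((15,15)))
c=max(cv2.findContours(m,0,2)[0],key=cv2.contourArea)
box=cv2.boxPoints(cv2.minAreaRect(c)); P=on_z(d,box,10); print(box,P.round(1),P.mean(0))
for i in range(4): e=P[(i+1)%4]-P[i]; print(np.linalg.norm(e).round(1),np.arctan2(e[1],e[0]).round(3))
print(manip.sense()['tool_rot'])
for b in blobs(s,*RED,amin=10)+[(0,0,0)]+blobs(d,*RED,amin=10): print(b[0],b[1])
f=s['frame'][130:230,160:300]; f=cv2.resize(f,None,fx=4,fy=4,interpolation=cv2.INTER_CUBIC)
g=cv2.resize(d['frame'][140:245,160:245],None,fx=2.8,fy=2.8,interpolation=cv2.INTER_CUBIC)
o=np.zeros((400,800,3),np.uint8);o[:,:560]=f;o[:294,562:800]=g
cv2.imwrite('pics/c2.png',o)
E
```

```text
[[ 1.0000e-03  9.4600e-01  3.2300e-01  8.2603e+01]
 [ 1.0000e+00 -1.0000e-03 -1.0000e-03  3.9100e-01]
 [-0.0000e+00  3.2300e-01 -9.4600e-01 -6.9046e+01]
 [ 0.0000e+00  0.0000e+00  0.0000e+00  1.0000e+00]] 349.3723990568361
[[167.02815 227.05443]
 [193.37337 144.25517]
 [232.87431 156.82365]
 [206.5291  239.62291]] [[445.7 228.6  10. ]
 [664.2 156.3  10. ]
 [627.3  52.1  10. ]
 [409.7 125.8  10. ]] [536.71953696 140.6982249   10.        ]
230.1 -0.32
110.6 -1.911
229.8 2.815
109.0 1.233
[-3.07731703e+00 -6.28094783e-01  4.16958728e-04]
[220.98192771 157.5       ] [207 150  24  14 166]
[238.56 160.92] [235 159   8   5  25]
[217.725 166.625] [213 165  12   5  40]
[229.8125 167.6875] [228 166   5   4  16]
[238.2 169. ] [237 168   4   3  10]
[357.69230769 270.46153846] [356 269   5   4  13]
0 0
[551.67741935  31.61290323] [549  28   6   8  31]
[127.78383838 125.35959596] [108 113  40  25 495]
[191.90384615 182.75      ] [188 179  10   8  52]
[189.85185185 198.2962963 ] [185 197  10   4  27]
```

View pics/c2.png

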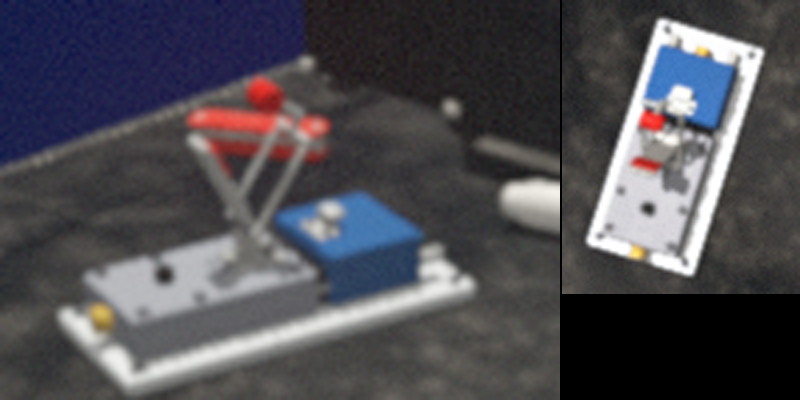

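The crop shows the lever leaning towards -x, and the loop rising to the barrel at crop (264,94). The red thing behind it is a separate item on the bench. The keeper is on the blue cover at crop (325,215). I'll swing over for a closer look.

Call:
carry_out --steps '[{"angular":[0,0,42],"dp":[550,-562,-37],"grip":85},{"angular":[0,0,42],"dp":[550,-562,-37],"grip":85},{"angular":[0,0,42],"dp":[550,-562,-37],"grip":85},{"angular":[0,0,42],"dp":[550,-562,-37],"grip":85},{"angular":[0,0,42],"dp":[550,-562,-37],"grip":85},{"angular":[0,0,42],"dp":[550,-562,-37],"grip":85},{"angular":[0,0,42],"dp":[550,-562,-37],"grip":85},{"angular":[0,0,42],"dp":[550,-562,-37],"grip":85},{"angular":[0,0,42],"dp":[550,-562,-37],"grip":85},{"angular":[0,0,42],"dp":[550,-562,-37],"grip":85}]'

```text
t: 1.25
position: [434.6, -136.3, 327.6]
tool_rot: [3.098, -0.517, 0.001]
contact_force: [1.1, 0.2, 0.1]
grip_width: 85.1
finger_force: 0.0
```

Call:
carry_out --steps '[{"angular":[0,0,0],"dp":[11,-290,-12],"grip":85},{"angular":[0,0,0],"dp":[11,-290,-12],"grip":85},{"angular":[0,0,0],"dp":[11,-290,-12],"grip":85},{"angular":[0,0,0],"dp":[11,-290,-12],"grip":85},{"angular":[0,0,0],"dp":[11,-290,-12],"grip":85},{"angular":[0,0,0],"dp":[11,-290,-12],"grip":85},{"angular":[0,0,0],"dp":[11,-290,-12],"grip":85},{"angular":[0,0,0],"dp":[11,-290,-12],"grip":85}]'

```text
t: 2.05
position: [538.5, 133.2, 338.7]
tool_rot: [3.099, -0.513, -0.001]
contact_force: [0.6, -0.6, -0.3]
grip_width: 85.3
finger_force: 0.0
```

```bash
python3 - <<'E'
from h import *
d=cam('wrist'); s=manip.sense(); print(s['t'],s['position'],s['tool_rot'],s['qpos'].round(2))
cv2.imwrite('pics/w1.png',d['frame'])
for nm,c in(('red',RED),('blue',BLUE)):
    for b in blobs(d,*c,amin=60):
        ys,xs=np.where(b[2]); P=by_depth(d,np.c_[xs,ys]); print(nm,b[0].round(1),b[1],np.median(P,0).round(1))
E
```

```text
2.1 [538.48838751 131.79270972 338.66959805] [ 3.09772968e+00 -5.16752626e-01 -1.21647219e-03] [-0.    0.3  -0.37  1.78  0.12  1.08 -2.31]
red [46.6 63.3] [   8   23   78   80 2873] [718.2 324.9  19.5]
red [261.5 188.9] [249 180  26  19 459] [544.7 138.1 140. ]
red [262.8 216.2] [250 208  26  17 420] [510.3 149.3 107.6]
blue [263.6 115.3] [ 227   87   73   62 3908] [592.7 119.7  44. ]
blue [ 35.6 267.5] [    0   117   110   253 12748] [514.5 411.7  70.3]
```

View pics/w1.png

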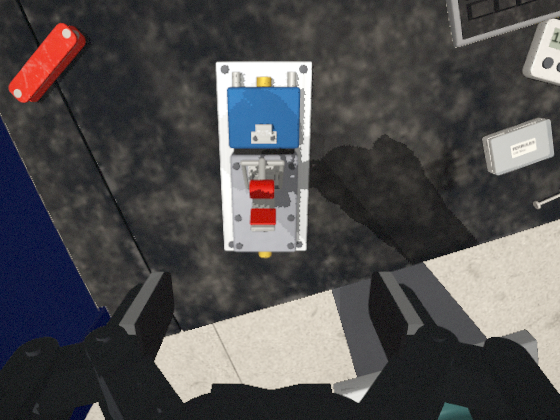

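The wrist view shows the plate with corners (217,62), (312,62), (306,249) and (224,250). The cover is at (264,115), the keeper at (264,133), the barrel at (262,189) and the pad at (263,216).

```bash
cat >> h.py <<'E'
def plate(d,roi):
    x0,x1,y0,y1=roi; g=d['frame'].min(2); m=np.zeros_like(g); m[y0:y1,x0:x1]=(g[y0:y1,x0:x1]>120)*255
    m=cv2.morphologyEx(m,cv2.MORPH_CLOSE,np.ones((5,5)))
    c=max(cv2.findContours(m,0,2)[0],key=cv2.contourArea)
    P=on_z(d,c.reshape(-1,2)+0.0,10)[:,:2].astype(np.float32)
    return cv2.minAreaRect(P)
E
python3 - <<'E'
from h import *
d=cam('wrist'); t=cam('top')
(c,sz,a)=plate(d,(205,325,50,262)); print('plate',c,sz,a)
for k,q in((0,0),(1,1)):
  rb=[b for b in blobs(d,*RED,amin=60) if 240<b[0][0]<280]; tb=[b for b in blobs(t,*RED,amin=20) if 180<b[0][0]<200]
rb.sort(key=lambda b:b[0][1]); tb.sort(key=lambda b:b[0][1])
for i in(0,1): print(cross(d,rb[i][0],t,tb[i][0]))
# surface points in the latch strip
s=manip.sense(); Rt=att(s['tool_rot']); X=Rt[:,0]; Y=-Rt[:,1]
ys,xs=np.mgrid[75:262,205:325]; uv=np.c_[xs.ravel(),ys.ravel()]; P=by_depth(d,uv)
o=np.array([c[0],c[1],0]); L=np.c_[(P-o)@X,(P-o)@Y,P[:,2]]
for n,b in(('barrel',rb[0]),('pad',rb[1])):
    ys,xs=np.where(b[2]); p=by_depth(d,np.c_[xs,ys])-o; l=np.c_[p@X,p@Y,p[:,2]]; print(n,np.percentile(l,[3,50,97],axis=0).round(1))
for h in(38,45):
    k=abs(L[:,2]-h)<2.5; print(h,np.percentile(L[k],[2,50,98],axis=0).round(1))
k=(L[:,2]>48.5)&(L[:,0]>30)&(L[:,0]<90);print('keeper',np.percentile(L[k],[2,50,98],axis=0).round(1),k.sum())
b=np.abs(L[:,1])<30
E
```

```text
plate (536.20703125, 140.82894897460938) (103.90557861328125, 224.45994567871094) 71.40882873535156
(array([516.92369242, 155.11871462,  41.24045536]), np.float64(9.674070079264677))Traceback (most recent call last):
  File "<stdin>", line 7, in <module>
IndexError: list index out of range
```

```bash
cat >> h.py <<'E'
C=np.array([536.2,140.8,0]); YAW=-0.3245
X=np.array([np.cos(YAW),np.sin(YAW),0]); Y=np.array([-X[1],X[0],0])
def loc(P): p=np.atleast_2d(P)-C; return np.c_[p@X,p@Y,p[:,2]]
def reds(d): return sorted([b for b in blobs(d,*RED,amin=60) if abs(loc(by_depth(d,b[0])).ravel()[1])<20],key=lambda b:b[0][1])
E
python3 - <<'E'
from h import *
d=cam('wrist')
for b in reds(d):
    ys,xs=np.where(b[2]); l=loc(by_depth(d,np.c_[xs,ys])); print(b[0],np.percentile(l,[3,50,97],axis=0).round(1).tolist())
ys,xs=np.mgrid[75:262,205:325]; L=loc(by_depth(d,np.c_[xs.ravel(),ys.ravel()]))
for h in(38,45):
    k=abs(L[:,2]-h)<2.5; print(h,np.percentile(L[k],[2,50,98],axis=0).round(1).tolist())
k=(L[:,2]>48.5)&(L[:,0]>30)&(L[:,0]<90);print('keeper',np.percentile(L[k],[2,50,98],axis=0).round(1).tolist(),k.sum())
np.save('reds1.npy',np.array([np.r_[d['o'],rays(d,b[0])[0]] for b in reds(d)]))
s=manip.sense();print(loc(s['position']),s['tool_rot'])
E
```

```text
[258.38209607 189.88209607] [[0.0, -9.2, 134.5], [9.0, 0.3, 139.7], [14.6, 9.1, 141.9]]
[260.16464891 217.20823245] [[-32.3, -10.8, 97.7], [-27.2, 0.2, 107.3], [-22.8, 10.8, 114.4]]
38 [[-95.8, -34.8, 35.6], [-44.5, -5.0, 37.0], [16.9, 35.6, 39.4]]
45 [[26.8, -34.5, 42.7], [57.7, -0.4, 44.1], [84.9, 34.5, 46.2]]
keeper [[40.8, -10.1, 53.9], [47.9, -4.4, 55.6], [88.5, 7.5, 408.0]] 249
[[  5.46847058  -8.70405874 339.09936295]] [ 3.09735580e+00 -5.20223926e-01  1.36817957e-04]
```

Call:
carry_out --steps '[{"angular":[0,0,-0.35],"dp":[1.5,-8.5,30],"grip":42},{"angular":[0,0,-0.35],"dp":[1.5,-8.5,61],"grip":42},{"angular":[0,0,-0.35],"dp":[1.5,-8.5,61],"grip":42},{"angular":[0,0,-0.35],"dp":[1.5,-8.5,61],"grip":42}]'

```text
t: 2.65
position: [542.9, 139.1, 278.5]
tool_rot: [3.1, -0.509, -0.001]
contact_force: [-0.9, -0.4, 1.6]
grip_width: 41.9
finger_force: 0.0
```

```bash
python3 - <<'E'
from h import *
d=cam('wrist'); s=manip.sense(); print(s['t'],loc(s['position']),s['tool_rot'],s['grip_width'])
cv2.imwrite('pics/w2.png',d['frame'])
r1=np.load('reds1.npy')
for i,b in enumerate(reds(d)):
    ys,xs=np.where(b[2]); l=loc(by_depth(d,np.c_[xs,ys])); print(b[0],b[1],np.percentile(l,[3,50,97],axis=0).round(1).tolist())
    if i<2:
        q={'o':r1[i,:3]}; u=r1[i,3:]; v=rays(d,b[0])[0]
        t=np.linalg.lstsq(np.c_[u,-v],d['o']-q['o'],rcond=None)[0]; a=q['o']+t[0]*u; e=d['o']+t[1]*v
        print('two views',loc((a+e)/2).round(1),np.linalg.norm(a-e).round(1))
E
```

```text
2.7 [[  7.32108533   1.11094123 279.4331715 ]] [-3.09969063e+00  5.08732675e-01 -2.39318233e-03] 42.11737024113581
[270.15373563 218.04597701] [255 207  31  23 696] [[1.4, -9.2, 133.8], [9.7, 0.0, 139.9], [14.7, 9.0, 141.7]]
two views [[7.10e+00 1.00e-01 1.34e+02]] 0.3
[270.06896552 247.15517241] [255 237  31  21 638] [[-31.6, -10.7, 97.7], [-27.2, 0.1, 106.7], [-22.9, 10.9, 114.7]]
two views [[-2.80e+01  1.00e-01  1.05e+02]] 0.1
```

View pics/w2.png

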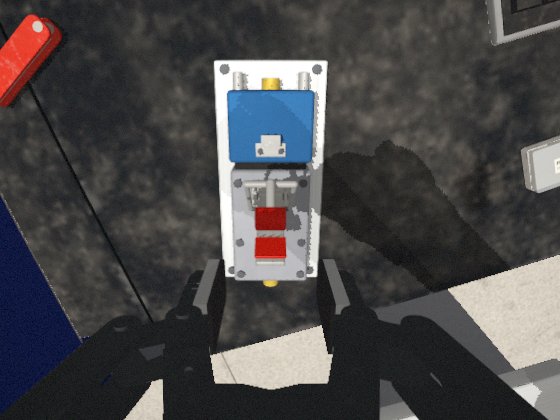

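The barrel is at (270,218), the pad at (270,247), the loop's bar at (271,184), and the keeper at about (270,146) with its lip on the +x side.

```bash
python3 - <<'E'
from h import *
d=cam('wrist')
hsv=cv2.cvtColor(d['frame'],cv2.COLOR_BGR2HSV)
cov=[b for b in blobs(d,*BLUE,amin=500) if 220<b[0][0]<320][0]; print('cover',cov[1])
x,y,w,h=cov[1][:4]
m=np.zeros(hsv.shape[:2],bool); m[y:y+h+3,x+3:x+w-3]=(hsv[y:y+h+3,x+3:x+w-3,1]<80)&(hsv[y:y+h+3,x+3:x+w-3,2]>110)
for r in range(130,160): 
    c=np.where(m[r])[0]
    if len(c): print(r,c.min(),c.max(),loc(on_z(d,[[c.mean(),r]],56)).round(1)[0][:2],loc(on_z(d,[[c.mean(),r]],45)).round(1)[0][:1], loc(by_depth(d,[[270,r]]))[0].round(1))
print('bar col'); 
for r in range(174,194,1): print(r,[loc(by_depth(d,[[c,r]]))[0].round(0).tolist() for c in(252,257,271,285,291)])
print('cover edges', [loc(on_z(d,[[270,r]],45))[0].round(1).tolist() for r in (y-.5,y+h-.5)])
E
```

```text
cover [ 229   91   86   73 5484]
135 267 278 [51.2 -0.6] [49.7] [50.7  1.  52.4]
136 262 281 [50.4 -0.3] [48.9] [50.1  1.  53.9]
137 262 281 [49.6 -0.3] [48.] [49.4  1.  55.2]
138 262 281 [48.7 -0.3] [47.2] [48.6  1.  55.1]
139 262 281 [47.9 -0.3] [46.3] [47.9  1.  55.8]
140 262 281 [47.1 -0.3] [45.4] [47.   1.  55.5]
141 262 281 [46.2 -0.3] [44.6] [46.2  1.  55.6]
142 262 281 [45.4 -0.3] [43.7] [45.1  1.  54.2]
143 262 281 [44.6 -0.3] [42.8] [44.6  1.  56.2]
144 256 286 [43.7  0.5] [42.] [43.5  1.  54.9]
145 256 286 [42.9  0.2] [41.1] [42.7  1.  54.7]
146 256 286 [42.   0.2] [40.2] [41.5  1.  53. ]
147 256 286 [41.2  0.2] [39.4] [41.1  1.  55.1]
148 256 286 [40.4  0.1] [38.5] [38.6  1.  45.9]
149 256 286 [39.5  0.1] [37.6] [37.5  1.  44.6]
150 256 286 [38.7  1.1] [36.7] [37.   1.  46.4]
151 256 286 [37.8  1.2] [35.8] [35.5  1.  43.4]
152 257 286 [37.   0.6] [35.] [35.1  1.  45.7]
153 257 286 [36.1 -0.2] [34.1] [34.3  1.  46.2]
154 257 286 [35.3 -0.8] [33.2] [33.3  1.  45.7]
155 257 286 [34.4 -0.3] [32.3] [32.3  1.  44.8]
156 257 286 [33.6 -0.3] [31.4] [31.4  1.  45. ]
157 257 285 [3
[... 1533 characters left out ...]
0, -14.0, 110.0]]
188 [[-0.0, 18.0, 36.0], [1.0, 13.0, 43.0], [25.0, 0.0, 124.0], [2.0, -13.0, 44.0], [-0.0, -18.0, 37.0]]
189 [[-1.0, 18.0, 37.0], [1.0, 13.0, 45.0], [24.0, 0.0, 123.0], [2.0, -12.0, 46.0], [17.0, -15.0, 99.0]]
190 [[-2.0, 18.0, 37.0], [1.0, 13.0, 48.0], [24.0, 0.0, 125.0], [2.0, -12.0, 50.0], [17.0, -15.0, 100.0]]
191 [[-3.0, 18.0, 38.0], [1.0, 13.0, 50.0], [24.0, 0.0, 126.0], [1.0, -12.0, 51.0], [15.0, -15.0, 98.0]]
192 [[-4.0, 18.0, 36.0], [0.0, 13.0, 52.0], [23.0, 0.0, 125.0], [1.0, -12.0, 54.0], [14.0, -15.0, 97.0]]
193 [[-5.0, 18.0, 38.0], [-0.0, 13.0, 52.0], [22.0, 0.0, 126.0], [0.0, -12.0, 54.0], [13.0, -15.0, 96.0]]
cover edges [[86.6, 1.0, 45.0], [24.7, 1.0, 45.0]]
```

Call:
carry_out --steps '[{"angular":[0,0,0],"dp":[0.5,0.7,45],"grip":42},{"angular":[0,0,0],"dp":[0.5,0.7,80],"grip":40},{"angular":[0,0,0],"dp":[0.5,0.7,91],"grip":36},{"angular":[0,0,0],"dp":[0.5,0.7,91],"grip":30},{"angular":[0,0,0],"dp":[0.5,0.7,91],"grip":27}]' --newtons 35

```text
t: 3.25
position: [544.3, 139.7, 189.0]
tool_rot: [-3.099, 0.507, -0.004]
contact_force: [0.2, 0.1, 0.3]
grip_width: 26.9
finger_force: 0.0
```

```bash
python3 - <<'E'
from h import *
d=cam('wrist'); s=manip.sense(); print(s['t'],loc(s['position']),s['tool_rot'],s['grip_width'],s['contact_force'])
cv2.imwrite('pics/w3.png',d['frame'])
for b in reds(d):
    ys,xs=np.where(b[2]); l=loc(by_depth(d,np.c_[xs,ys])); print(b[0],b[1],np.percentile(l,[3,50,97],axis=0).round(1).tolist())
E
```

```text
3.3 [[  8.19034508   1.57020662 189.32213721]] [-3.0988504   0.50696268 -0.00546807] 26.915411218575983 [0.04906071 0.52518142 0.6295291 ]
[272.09782609 310.83220109] [ 248  280   49   63 2944] [[-31.2, -9.7, 104.8], [6.7, 0.2, 137.0], [14.7, 9.9, 141.8]]
```

View pics/w3.png

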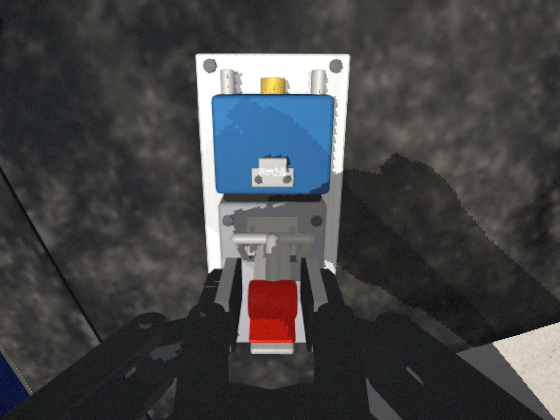

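The barrel at (272,300) sits centred between the fingers at columns 240 and 303, and the keeper is at (272,172). I'll close on the barrel.

Call:
carry_out --steps '[{"angular":[0,0,0],"dp":[0,0,0],"grip":17},{"angular":[0,0,0],"dp":[0,0,0],"grip":17},{"angular":[0,0,0],"dp":[0,0,0],"grip":17},{"angular":[0,0,0],"dp":[0,0,0],"grip":17}]' --newtons 40

```text
t: 3.7
position: [544.8, 139.2, 189.2]
tool_rot: [-3.099, 0.508, -0.007]
contact_force: [1.2, -1.7, 7.3]
grip_width: 19.3
finger_force: 40.0
```

```bash
python3 - <<'E'
from h import *
d=cam('wrist')
for i in range(1):
    s=manip.sense(); print(s['t'],loc(s['position']),s['tool_rot'],s['grip_width'],s['finger_force'],s['contact_force'])
# keeper lip extents, bar
hsv=cv2.cvtColor(d['frame'],cv2.COLOR_BGR2HSV)
for r in range(150,192,1):
    c=np.where((hsv[r,240:310,1]<80)&(hsv[r,240:310,2]>110))[0]+240
    if len(c)>8: print(r,c.min(),c.max(),loc(on_z(d,[[c.mean(),r]],56)).round(1)[0][:2],loc(by_depth(d,[[272,r]]))[0].round(1))
for r in range(232,246,2): print(r,[loc(by_depth(d,[[c,r]]))[0].round(1).tolist() for c in(240,250,300)])
E
```

```text
3.75 [[  8.63016832   1.21622889 189.12359235]] [-3.09909793  0.50750634 -0.00689387] 19.078373330278588 39.96539890766144 [ 1.66081376 -0.54233941  6.43613249]
159 259 285 [50.9 -0.1] [50.5 -0.1 54. ]
160 258 286 [50.3 -0.1] [50.1 -0.1 54.9]
161 258 285 [49.7  0.2] [49.5 -0.1 55. ]
162 258 285 [49.1  0.2] [48.9 -0.1 54.7]
163 258 285 [48.5  0.2] [48.1 -0.1 54.2]
164 258 285 [47.9  0.2] [47.6 -0.1 54.5]
165 258 285 [47.3  0.2] [46.8 -0.1 53.5]
166 258 285 [46.7  0.2] [46.6 -0.1 55.3]
167 258 285 [46.1  0.2] [45.8 -0.1 54.5]
168 258 285 [45.5  0.2] [45.  -0.1 53.9]
169 251 292 [44.9  0.4] [44.9 -0.1 55.9]
170 251 292 [44.3  0.1] [44.1 -0.1 55. ]
171 251 292 [43.7  0.4] [43.6 -0.1 55.5]
172 251 292 [43.1  0.1] [42.9 -0.2 55. ]
173 251 292 [42.5  0.1] [42.3 -0.2 55.1]
174 251 292 [41.9  0.1] [41.4 -0.2 54. ]
175 251 292 [41.3  0.1] [41.  -0.2 55. ]
176 251 292 [40.6  0.1] [40.4 -0.2 55.2]
177 251 292 [40.   0.2] [37.2 -0.2 44.9]
178 251 292 [39.4  1. ] [37.  -0.2 46.8]
179 251 292 [38.8  1.3] [36.2 -0.2 46.1]
180 251 292 [38.2  1.1] [35.4 -0.2 45.5]
181 251 292 [37.6  1.4] [34.9 -0.2 46. ]
182 251 292 [37.   0.1] [34.2 -0.2 45.8]
183 251 292 [36.3 -0.3] [33.9 -0.2 46.9]
184 251 292 [35.7 -0.3] [33.  -0.2 46.1]
185 251 292 [35.1  0.1] [32.2 -0.2 45.5]
186 251 292 [34.5  0.1] [31.4 -0.2 45.2]
187 252 292 [33.8 -0.2] [30.5 -0.2 44.4]
232 [[-3.6, 21.7, 37.3], [1.6, 14.0, 49.5], [-3.5, -19.5, 37.4]]
234 [[26.3, 14.8, 109.4], [26.3, 10.1, 109.3], [26.7, -13.0, 110.1]]
236 [[25.9, 14.7, 110.7], [26.1, 10.0, 111.2], [26.1, -13.0, 111.0]]
238 [[25.6, 14.5, 112.4], [25.1, 10.0, 111.2], [25.1, -13.0, 111.1]]
240 [[23.9, 14.7, 110.8], [24.5, 10.0, 112.1], [24.0, -13.0, 110.9]]
242 [[23.5, 14.6, 112.2], [22.8, 10.1, 110.6], [23.1, -13.1, 111.1]]
244 [[17.6, 15.7, 101.6], [-4.9, 13.9, 53.8], [-12.0, -19.7, 38.6]]
```

```bash
cat > kin.py <<'E'
import numpy as np
PX=-5.3
def bar2barrel(b):
    dx,dz=b[0]-PX,b[1]-48; D=np.hypot(dx,dz); a=np.arctan2(dz,dx)
    w=a+np.arccos((D*D+14**2-62**2)/(2*D*14))   # pin direction
    pin=np.array([PX+14*np.cos(w),48+14*np.sin(w)]); t=np.arctan2(b[1]-pin[1],b[0]-pin[0])
    c,s=np.cos(t),np.sin(t); return np.array([b[0]+10*c-28*s,b[1]+10*s+28*c]),np.pi-w+.13,t
E
python3 - <<'E'
from kin import *
p0=None
for b in [(24.3,109.5),(34,104),(43,95),(50,85),(54,75),(56,66),(56,60),(56,54),(56,50),(56,48.3),(52,48.3),(48,48.3),(47,48.3)]:
    p,th,t=bar2barrel(b)
    if p0 is None:p0=p
    print(b,p.round(1),'th %.2f tau %.2f'%(th,t),'dx %.1f dz(tool) %.1f'%(p[0]-p0[0],p0[1]-p[1]))
E
```

```text
(24.3, 109.5) [  7.8 134.3] th 1.14 tau 0.93 dx 0.0 dz(tool) 0.0
(34, 104) [ 21.8 131.1] th 1.31 tau 0.77 dx 13.9 dz(tool) 3.2
(43, 95) [ 36.3 124. ] th 1.42 tau 0.57 dx 28.4 dz(tool) 10.3
(50, 85) [ 48.8 114.7] th 1.54 tau 0.38 dx 41.0 dz(tool) 19.6
(54, 75) [ 57.9 104.5] th 1.61 tau 0.21 dx 50.0 dz(tool) 29.8
(56, 66) [64.2 94.6] th 1.66 tau 0.06 dx 56.3 dz(tool) 39.7
(56, 60) [66.9 87.7] th 1.65 tau -0.03 dx 59.0 dz(tool) 46.6
(56, 54) [69.5 80.5] th 1.69 tau -0.13 dx 61.7 dz(tool) 53.8
(56, 50) [71.2 75.5] th 1.73 tau -0.19 dx 63.4 dz(tool) 58.7
(56, 48.3) [71.9 73.4] th 1.76 tau -0.22 dx 64.1 dz(tool) 60.9
(52, 48.3) [67.8 73.5] th 1.47 tau -0.22 dx 59.9 dz(tool) 60.8
(48, 48.3) [63. 74.] th 1.12 tau -0.19 dx 55.1 dz(tool) 60.3
(47, 48.3) [61.6 74.2] th 1.02 tau -0.17 dx 53.8 dz(tool) 60.1
```

Call:
carry_out --steps '[{"dp":[7,0,1.2],"angular":[0,0,0],"grip":17},{"dp":[14,0,3.2],"angular":[0,0,0],"grip":17},{"dp":[21,0,6.5],"angular":[0,0,0],"grip":17},{"dp":[28.5,0,10.3],"angular":[0,0,0],"grip":17},{"dp":[35,0,14.7],"angular":[0,0,0],"grip":17},{"dp":[41,0,19.6],"angular":[0,0,0],"grip":17},{"dp":[45.5,0,24.5],"angular":[0,0,0],"grip":17},{"dp":[50,0,29.8],"angular":[0,0,0],"grip":17},{"dp":[54,0,35.5],"angular":[0,0,0],"grip":17},{"dp":[56.5,0,39.7],"angular":[0,0,0],"grip":17}]' --newtons 50

```text
t: 4.75
position: [594.4, 122.2, 145.2]
tool_rot: [3.1, -0.505, -0.01]
contact_force: [-6.0, 4.0, -2.4]
grip_width: 19.1
finger_force: 49.1
```

```bash
python3 - <<'E'
from h import *
d=cam('wrist'); s=manip.sense(); print(s['t'],loc(s['position']),s['tool_rot'],s['grip_width'],s['finger_force'],R.from_euler('z',-YAW).apply(s['contact_force']))
cv2.imwrite('pics/w4.png',d['frame'])
E
```

```text
4.8 [[ 61.34900328   0.83813268 144.65339135]] [ 3.09993388 -0.50566262 -0.01021301] 18.93412656595659 49.06902372837067 [-6.32701644  3.35127939 -3.3342395 ]
```

View pics/w4.png

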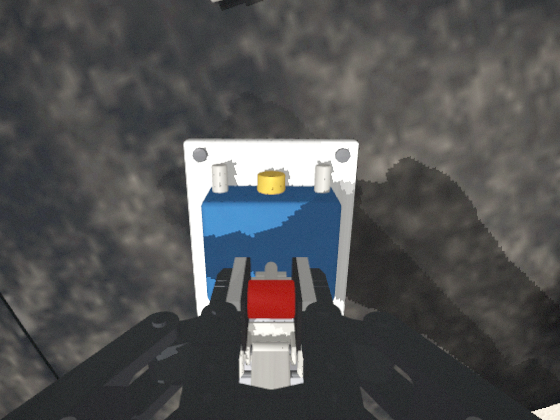

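The barrel is held at (271,299) over the cover. The keeper is now hidden by the gripper, with only bright metal showing below it. I'll let the arm settle and work out where the bar is from the linkage.

Call:
carry_out --steps '[{"dp":[2,0,-3],"angular":[0,0,0],"grip":17},{"dp":[3,0,-5],"angular":[0,0,0],"grip":17},{"dp":[3,0,-5],"angular":[0,0,0],"grip":17}]'

```text
t: 5.1
position: [595.2, 122.0, 149.5]
tool_rot: [3.1, -0.504, -0.017]
contact_force: [-8.6, 5.1, -5.6]
grip_width: 18.5
finger_force: 49.0
```

```bash
cat >> kin.py <<'E'
def barrel2bar(p):
    from scipy.optimize import fsolve
    return fsolve(lambda b: bar2barrel(b)[0]-p,[p[0]-9,p[1]-28])
E
cat > st.py <<'E'
from h import *; from kin import *
s=manip.sense(); l=loc(s['position'])[0]; f=R.from_euler('z',-YAW).apply(s['contact_force'])
p=np.array([l[0]-.7,l[2]-54.8]); b=barrel2bar(p)
print('t %.2f'%s['t'],'tcp',l.round(1),'barrel',p.round(1),'bar',b.round(1),'th,tau',np.round(bar2barrel(b)[1:],2),'F',f.round(1),'tq',s['wrist_torque'].round(2),s['grip_width'].round(1),s['tool_rot'].round(3))
E
python3 st.py
```

```text
Traceback (most recent call last):
  File "st.py", line 4, in <module>
    print('t %.2f'%s['t'],'tcp',l.round(1),'barrel',p.round(1),'bar',b.round(1),'th,tau',np.round(bar2barrel(b)[1:],2),'F',f.round(1),'tq',s['wrist_torque'].round(2),s['grip_width'].round(1),s['tool_rot'].round(3))
                                                                                                                                                                      ^^^^^^^^^^^^^^^^^^^^^
AttributeError: 'float' object has no attribute 'round'
```

```bash
sed -i "s/s\['grip_width'\].round(1)/round(s['grip_width'],1)/" st.py; python3 st.py
```

```text
t 5.10 tcp [ 61.9   1.  149.5] barrel [61.2 94.7] bar [53.2 66.1] th,tau [1.46 0.07] F [-9.7  2.1 -5.6] tq [ 1.29  1.81 -0.15] 18.5 [ 3.1   -0.504 -0.017]
```

Call:
carry_out --steps '[{"dp":[2.5,0,0],"angular":[0,0,0],"grip":17},{"dp":[4,0,0.5],"angular":[0,0,0],"grip":17},{"dp":[5.5,0,3],"angular":[0,0,0],"grip":17},{"dp":[7,0,6.5],"angular":[0,0,0],"grip":17},{"dp":[8,0,9.5],"angular":[0,0,0],"grip":17},{"dp":[8.5,0,11],"angular":[0,0,0],"grip":17},{"dp":[8.5,0,11],"angular":[0,0,0],"grip":17}]'

```text
t: 5.8
position: [603.9, 119.1, 138.7]
tool_rot: [3.1, -0.504, -0.015]
contact_force: [-8.7, 5.4, -3.8]
grip_width: 19.3
finger_force: 49.3
```

```bash
python3 st.py
```

```text
t 5.80 tcp [ 71.1   1.  138.7] barrel [70.4 83.9] bar [58.1 56.8] th,tau [ 1.82 -0.08] F [-10.    2.3  -3.8] tq [ 1.15  1.69 -0.13] 19.3 [ 3.1   -0.504 -0.015]
```

Call:
carry_out --steps '[{"dp":[0.5,0,2.5],"angular":[0,0,0],"grip":17},{"dp":[1,0,5],"angular":[0,0,0],"grip":17},{"dp":[1.5,0,7],"angular":[0,0,0],"grip":17},{"dp":[1.8,0,8.5],"angular":[0,0,0],"grip":17},{"dp":[1.8,0,8.5],"angular":[0,0,0],"grip":17}]'

```text
t: 6.3
position: [606.7, 118.1, 130.9]
tool_rot: [3.1, -0.505, -0.011]
contact_force: [-6.4, 3.9, -1.9]
grip_width: 18.8
finger_force: 49.5
```

```bash
python3 st.py
```

```text
t 6.30 tcp [ 74.1   1.  130.9] barrel [73.4 76.1] bar [58.4 50.4] th,tau [ 1.9  -0.18] F [-7.3  1.6 -1.9] tq [ 0.86  1.27 -0.06] 18.8 [ 3.1   -0.505 -0.011]
```

Call:
carry_out --steps '[{"dp":[0,0,1],"angular":[0,0,0],"grip":17},{"dp":[0,0,2],"angular":[0,0,0],"grip":17},{"dp":[0,0,2.5],"angular":[0,0,0],"grip":17},{"dp":[0,0,2.5],"angular":[0,0,0],"grip":17}]'

```text
t: 6.7
position: [607.2, 117.9, 128.8]
tool_rot: [3.1, -0.505, -0.009]
contact_force: [-4.2, 3.5, -1.7]
grip_width: 19.2
finger_force: 49.5
```

```bash
python3 st.py
```

```text
t 6.70 tcp [ 74.6   0.9 128.8] barrel [73.9 74. ] bar [58.3 48.7] th,tau [ 1.91 -0.21] F [-5.1  2.  -1.7] tq [ 0.74  1.12 -0.08] 19.2 [ 3.1   -0.505 -0.009]
```

Call:
carry_out --steps '[{"dp":[0,0,0.8],"angular":[0,0,0],"grip":17},{"dp":[0,0,1.5],"angular":[0,0,0],"grip":17},{"dp":[0,0,1.5],"angular":[0,0,0],"grip":17}]'

```text
t: 7.0
position: [607.4, 117.9, 127.5]
tool_rot: [3.1, -0.505, -0.008]
contact_force: [-5.6, 2.6, -1.3]
grip_width: 18.5
finger_force: 49.6
```

```bash
python3 st.py
```

```text
t 7.00 tcp [ 74.8   1.  127.5] barrel [74.1 72.7] bar [58.  47.7] th,tau [ 1.91 -0.23] F [-6.2  0.7 -1.3] tq [ 0.74  1.06 -0.09] 18.5 [ 3.1   -0.505 -0.008]
```

Call:
carry_out --steps '[{"dp":[0,0,0.7],"angular":[0,0,0],"grip":17},{"dp":[0,0,1.4],"angular":[0,0,0],"grip":17},{"dp":[0,0,1.4],"angular":[0,0,0],"grip":17}]'

```text
t: 7.3
position: [607.5, 117.9, 127.2]
tool_rot: [3.1, -0.505, -0.007]
contact_force: [-8.0, 2.7, 7.1]
grip_width: 18.9
finger_force: 50.4
```

```bash
python3 st.py
```

```text
t 7.30 tcp [ 74.9   1.  127.2] barrel [74.2 72.4] bar [58.  47.4] th,tau [ 1.91 -0.23] F [-8.4 -0.   7.1] tq [ 0.6   1.57 -0.06] 18.9 [ 3.1   -0.505 -0.007]
```

Call:
carry_out --steps '[{"dp":[0,0,-1.2],"angular":[0,0,0],"grip":17},{"dp":[-3,0,-1.3],"angular":[0,0,0],"grip":17},{"dp":[-6,0,-1.4],"angular":[0,0,0],"grip":17},{"dp":[-9,0,-1.5],"angular":[0,0,0],"grip":17},{"dp":[-12,0,-1.5],"angular":[0,0,0],"grip":17},{"dp":[-12,0,-1.5],"angular":[0,0,0],"grip":17}]'

```text
t: 7.9
position: [603.9, 118.7, 131.7]
tool_rot: [-3.098, 0.51, -0.022]
contact_force: [10.7, -3.3, 1.0]
grip_width: 18.7
finger_force: 49.9
```

```bash
python3 st.py
```

```text
t 7.90 tcp [ 71.2   0.6 131.7] barrel [70.5 76.9] bar [55.8 51.1] th,tau [ 1.7  -0.18] F [11.2  0.3  1. ] tq [-0.51 -2.32 -0.03] 18.7 [-3.098  0.51  -0.022]
```

```bash
python3 - <<'E'
s=open('st.py').read()
s=s.replace("p=np.array([l[0]-.7,l[2]-54.8])","M0=att([-3.099,.5075,-.007]); v=M0.T@(X*-.7+Y*-1.1+np.array([0,0,-54.8])); q=loc(s['position']+att(s['tool_rot'])@v)[0]; p=q[[0,2]]")
open('st.py','w').write(s)
E
python3 st.py; python3 - <<'E'
from h import *
v=att([-3.099,.5075,-.007])[:,2];print(v)
for r in([3.1,-.505,-.007],[-3.098,.51,-.022],[3.1,-.504,-.017]): print(loc(C+att(r)[:,2]))
E
```

```text
t 7.90 tcp [ 71.2   0.6 131.7] barrel [71.  76.9] bar [56.3 51.1] th,tau [ 1.74 -0.18] F [11.2  0.3  1. ] tq [-0.51 -2.32 -0.03] 18.7 [-3.098  0.51  -0.022]
[ 4.61048135e-03  5.67403407e-04 -9.99989211e-01]
[[-0.00428122 -0.00143496 -0.99998981]]
[[ 0.01353943  0.00404499 -0.99990016]]
[[-0.01054405 -0.00259254 -0.99994105]]
```

Call:
carry_out --steps '[{"dp":[0,0,1.5],"angular":[0,0,0],"grip":17},{"dp":[0,0,3],"angular":[0,0,0],"grip":17},{"dp":[0,0,3],"angular":[0,0,0],"grip":17}]'

```text
t: 8.2
position: [604.2, 118.5, 128.5]
tool_rot: [-3.098, 0.511, -0.022]
contact_force: [11.5, -3.2, 2.1]
grip_width: 18.8
finger_force: 49.9
```

```bash
python3 st.py
```

```text
t 8.20 tcp [ 71.6   0.6 128.5] barrel [71.4 73.7] bar [55.6 48.6] th,tau [ 1.72 -0.22] F [11.9  0.6  2.1] tq [-0.6  -2.42  0.  ] 18.8 [-3.098  0.511 -0.022]
```

Call:
carry_out --steps '[{"dp":[-2,0,0.2],"angular":[0,0,0],"grip":17},{"dp":[-4,0,0.3],"angular":[0,0,0],"grip":17},{"dp":[-5.5,0,0.3],"angular":[0,0,0],"grip":17},{"dp":[-5.5,0,0.3],"angular":[0,0,0],"grip":17}]'

```text
t: 8.6
position: [598.8, 120.4, 128.4]
tool_rot: [-3.098, 0.51, -0.021]
contact_force: [11.1, -2.4, 2.0]
grip_width: 19.1
finger_force: 49.9
```

```bash
python3 st.py
```

```text
t 8.60 tcp [ 65.8   0.6 128.4] barrel [65.6 73.6] bar [50.1 48.2] th,tau [ 1.31 -0.21] F [11.3  1.3  2. ] tq [-0.57 -2.33 -0.04] 19.1 [-3.098  0.51  -0.021]
```

Call:
carry_out --steps '[{"dp":[-1,0,0],"angular":[0,0,0],"grip":17},{"dp":[-2,0,0],"angular":[0,0,0],"grip":17},{"dp":[-3,0,0],"angular":[0,0,0],"grip":17},{"dp":[-3,0,0],"angular":[0,0,0],"grip":17}]'

```text
t: 9.0
position: [596.2, 121.3, 128.5]
tool_rot: [-3.098, 0.51, -0.022]
contact_force: [12.1, -3.0, 2.3]
grip_width: 19.0
finger_force: 50.0
```

```bash
python3 st.py
```

```text
t 9.00 tcp [ 63.1   0.6 128.5] barrel [62.9 73.6] bar [47.8 48. ] th,tau [ 1.11 -0.19] F [12.5  1.   2.3] tq [-0.61 -2.34 -0.  ] 19.0 [-3.098  0.51  -0.022]
```

Call:
carry_out --steps '[{"dp":[-0.8,0,0],"angular":[0,0,0],"grip":17},{"dp":[-1.6,0,0],"angular":[0,0,0],"grip":17},{"dp":[-1.6,0,0],"angular":[0,0,0],"grip":17}]'

```text
t: 9.3
position: [595.5, 121.5, 128.7]
tool_rot: [-3.097, 0.511, -0.025]
contact_force: [13.2, -3.4, 1.5]
grip_width: 18.8
finger_force: 49.9
```

```bash
python3 st.py
```

```text
t 9.30 tcp [ 62.4   0.6 128.7] barrel [62.3 73.9] bar [47.4 48.1] th,tau [ 1.07 -0.18] F [13.6  1.   1.5] tq [-0.75 -2.8  -0.05] 18.8 [-3.097  0.511 -0.025]
```

Call:
carry_out --steps '[{"dp":[3,0,0],"angular":[0,0,0],"grip":17},{"dp":[5,0,0],"angular":[0,0,0],"grip":17},{"dp":[5,0,0],"angular":[0,0,0],"grip":17}]'

```text
t: 9.6
position: [596.4, 121.4, 127.9]
tool_rot: [-3.099, 0.509, -0.011]
contact_force: [2.9, -0.8, 7.3]
grip_width: 19.3
finger_force: 50.6
```

```bash
python3 st.py
```

```text
t 9.60 tcp [ 63.2   0.8 127.9] barrel [62.7 73.1] bar [47.5 47.5] th,tau [ 1.09 -0.19] F [3.  0.2 7.3] tq [-0.28 -0.67 -0.04] 19.3 [-3.099  0.509 -0.011]
```

Bar on the seat at about (47.5, 47.5), with the load relieved. I'll open and rise.

Call:
carry_out --steps '[{"dp":[0,0,-1],"angular":[0,0,0],"grip":22},{"dp":[0,0,-1.5],"angular":[0,0,0],"grip":30},{"dp":[0,0,-1.5],"angular":[0,0,0],"grip":38},{"dp":[0,0,-20],"angular":[0,0,0],"grip":38},{"dp":[0,0,-60],"angular":[0,0,0],"grip":38},{"dp":[0,0,-100],"angular":[0,0,0],"grip":38},{"dp":[0,0,-100],"angular":[0,0,0],"grip":38},{"dp":[0,0,-100],"angular":[0,0,0],"grip":38}]'

```text
t: 10.4
position: [593.2, 122.4, 226.4]
tool_rot: [-3.1, 0.507, -0.002]
contact_force: [0.2, -0.3, -0.5]
grip_width: 37.8
finger_force: 0.0
```

```bash
python3 st.py; python3 - <<'E'
from h import *
d=cam('wrist'); cv2.imwrite('pics/w5.png',cv2.resize(d['frame'][90:420,150:400],None,fx=1.8,fy=1.8,interpolation=cv2.INTER_CUBIC))
for b in blobs(d,*RED,amin=60):
    ys,xs=np.where(b[2]); l=loc(by_depth(d,np.c_[xs,ys])); print(b[0],b[1],np.percentile(l,[3,50,97],axis=0).round(1).tolist())
E
```

```text
t 10.40 tcp [ 59.9   0.7 226.4] barrel [ 59.  171.6] bar [ 50.  143.6] th,tau [nan nan] F [ 0.3 -0.2 -0.5] tq [-0.01  0.03 -0.03] 37.8 [-3.10e+00  5.07e-01 -2.00e-03]
[ 14.03365385 105.38324176] [   0   76   38   71 1456] [[104.5, 194.9, 0.3], [131.2, 207.3, 17.2], [151.1, 230.7, 21.2]]
[270.51219512 210.4679878 ] [256 199  30  23 656] [[56.5, -9.2, 73.3], [64.7, -0.0, 78.6], [69.9, 9.1, 80.5]]
[270.4        354.64251208] [ 252  340   37   30 1035] [[-37.0, -11.2, 95.7], [-31.1, -0.0, 104.6], [-26.0, 11.3, 112.5]]kin.py:5: RuntimeWarning: invalid value encountered in arccos
  w=a+np.arccos((D*D+14**2-62**2)/(2*D*14))   # pin direction
kin.py:10: RuntimeWarning: The iteration is not making good progress, as measured by the 
 improvement from the last ten iterations.
  return fsolve(lambda b: bar2barrel(b)[0]-p,[p[0]-9,p[1]-28])
```

View pics/w5.png

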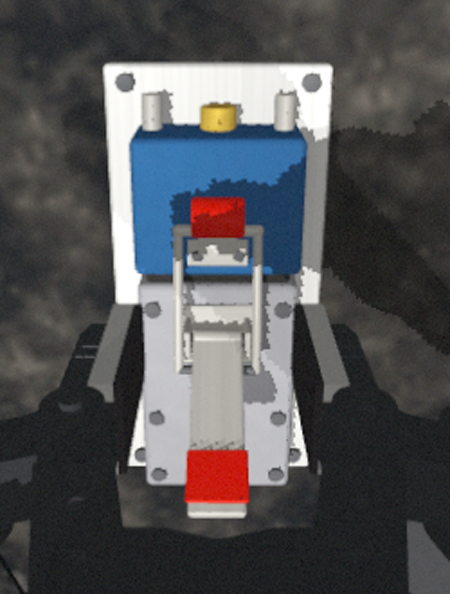

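The bar lies behind the keeper under the lip at crop (218,230). The wires run back to the pin, and the pad is at (217,476). It's hooked, so I'll close the fingers and go above the pad.

Call:
carry_out --steps '[{"dp":[-30,0,5],"angular":[0,0,0],"grip":10},{"dp":[-60,0,15],"angular":[0,0,0],"grip":0},{"dp":[-66,0,30],"angular":[0,0,0],"grip":0},{"dp":[-66,0,39],"angular":[0,0,0],"grip":0},{"dp":[-66,0,39],"angular":[0,0,0],"grip":0},{"dp":[-66,0,39],"angular":[0,0,0],"grip":0}]'

```text
t: 11.05
position: [531.1, 143.0, 186.1]
tool_rot: [3.1, -0.508, -0.001]
contact_force: [-0.4, 0.8, 0.4]
grip_width: 0.2
finger_force: 0.0
```

```bash
cat > st2.py <<'E'
from h import *
PX=-5.3
s=manip.sense(); l=loc(s['position'])[0]; f=R.from_euler('z',-YAW).apply(s['contact_force'])
e=loc(s['position']+att(s['tool_rot'])@np.array([-11,0,73]))[0]
dx,dz=PX-e[0],e[2]-48; r=np.hypot(dx,dz); a=np.arctan2(dz,dx)
th=a-np.arcsin(6/r); print('t %.2f'%s['t'],'tcp',l.round(1),'edge',e.round(1),'along %.1f th %.2f'%(r*np.cos(a-th),th),'F',f.round(1),s['tool_rot'].round(3))
for q in np.arange(max(th-.02,0),-.01,-.12):
    c=np.array([PX-64*np.cos(q)+6*np.sin(q),48+64*np.sin(q)+6*np.cos(q)]); print('%.2f'%q,'dx %.1f dz %.1f'%(c[0]-e[0],e[2]-c[1]))
E
python3 st2.py
```

```text
t 11.05 tcp [ -5.6   0.5 186.1] edge [-16.6   0.4 113.1] along 65.8 th 1.31 F [-0.6  0.6  0.4] [ 3.10e+00 -5.08e-01 -1.00e-03]
1.29 dx -0.8 dz 2.0
1.17 dx -8.3 dz 3.9
1.05 dx -15.4 dz 6.7
0.93 dx -22.2 dz 10.3
0.81 dx -28.6 dz 14.7
0.69 dx -34.3 dz 19.9
0.57 dx -39.4 dz 25.7
0.45 dx -43.8 dz 32.0
0.33 dx -47.3 dz 38.9
0.21 dx -50.1 dz 46.1
0.09 dx -51.9 dz 53.5
```

Call:
carry_out --steps '[{"dp":[-8,0,4],"angular":[0,0,0],"grip":0},{"dp":[-15.5,0,6.7],"angular":[0,0,0],"grip":0},{"dp":[-19,0,8.5],"angular":[0,0,0],"grip":0},{"dp":[-22,0,10.3],"angular":[0,0,0],"grip":0},{"dp":[-25.5,0,12.5],"angular":[0,0,0],"grip":0},{"dp":[-28.5,0,14.7],"angular":[0,0,0],"grip":0},{"dp":[-31.5,0,17.2],"angular":[0,0,0],"grip":0},{"dp":[-34.5,0,20],"angular":[0,0,0],"grip":0}]'

```text
t: 11.85
position: [497.9, 154.6, 167.2]
tool_rot: [-3.1, 0.507, -0.001]
contact_force: [1.2, -1.3, 5.8]
grip_width: -0.1
finger_force: 2.7
```

```bash
python3 st2.py
```

```text
t 11.85 tcp [-40.7   0.8 167.2] edge [-51.6   0.9  94.1] along 65.1 th 0.69 F [ 1.6 -0.8  5.8] [-3.10e+00  5.07e-01 -1.00e-03]
0.67 dx -0.0 dz 1.6
0.55 dx -5.0 dz 7.5
0.43 dx -9.3 dz 13.9
0.31 dx -12.7 dz 20.8
0.19 dx -15.3 dz 28.1
0.07 dx -17.1 dz 35.6
```

Call:
carry_out --steps '[{"dp":[-2.5,0,4],"angular":[0,0,0],"grip":0},{"dp":[-5,0,7.5],"angular":[0,0,0],"grip":0},{"dp":[-7.3,0,10.7],"angular":[0,0,0],"grip":0},{"dp":[-9.3,0,14],"angular":[0,0,0],"grip":0},{"dp":[-11.2,0,17.5],"angular":[0,0,0],"grip":0},{"dp":[-12.7,0,21],"angular":[0,0,0],"grip":0},{"dp":[-14,0,24.5],"angular":[0,0,0],"grip":0},{"dp":[-15,0,28],"angular":[0,0,0],"grip":0}]'

```text
t: 12.65
position: [482.8, 159.8, 138.4]
tool_rot: [-3.1, 0.506, 0.002]
contact_force: [-2.0, 0.0, 3.5]
grip_width: -0.1
finger_force: 1.6
```

```bash
python3 st2.py
```

```text
t 12.65 tcp [-56.6   1.  138.4] edge [-67.7   1.   65.4] along 64.5 th 0.18 F [-1.9 -0.6  3.5] [-3.10e+00  5.06e-01  2.00e-03]
0.16 dx 0.2 dz 1.3
0.04 dx -1.3 dz 8.9
```

Call:
carry_out --steps '[{"dp":[-0.5,0,3],"angular":[0,0,0],"grip":0},{"dp":[-0.7,0,6],"angular":[0,0,0],"grip":0},{"dp":[-1,0,8.5],"angular":[0,0,0],"grip":0},{"dp":[-1,0,10.5],"angular":[0,0,0],"grip":0},{"dp":[-1,0,11.5],"angular":[0,0,0],"grip":0}]'

```text
t: 13.15
position: [482.6, 159.4, 126.8]
tool_rot: [3.1, -0.507, -0.001]
contact_force: [-1.2, 0.0, 2.2]
grip_width: -0.2
finger_force: 0.8
```

```bash
python3 st2.py
```

```text
t 13.15 tcp [-56.7   0.5 126.8] edge [-67.8   0.5  53.9] along 62.5 th -0.00 F [-1.1 -0.4  2.2] [ 3.10e+00 -5.07e-01 -1.00e-03]
0.00 dx -1.5 dz -0.1
```

Call:
carry_out --steps '[{"dp":[0,0,0.7],"angular":[0,0,0],"grip":0},{"dp":[0,0,1.4],"angular":[0,0,0],"grip":0},{"dp":[0,0,1.4],"angular":[0,0,0],"grip":0}]'

```text
t: 13.45
position: [482.5, 159.4, 126.1]
tool_rot: [3.1, -0.507, -0.0]
contact_force: [-3.1, -0.3, 5.4]
grip_width: 0.0
finger_force: 2.5
```

```bash
python3 st2.py
```

```text
t 13.45 tcp [-56.8   0.5 126.1] edge [-67.8   0.5  53.1] along 62.4 th -0.01 F [-2.8 -1.3  5.4] [ 3.1   -0.507 -0.   ]
0.00 dx -1.5 dz -0.9
```

Call:
carry_out --steps '[{"dp":[0,0,0.7],"angular":[0,0,0],"grip":0},{"dp":[0,0,1.4],"angular":[0,0,0],"grip":0},{"dp":[0,0,1.4],"angular":[0,0,0],"grip":0}]'

```text
t: 13.75
position: [482.5, 159.4, 125.3]
tool_rot: [3.1, -0.507, -0.0]
contact_force: [-4.2, -1.1, 11.7]
grip_width: 0.1
finger_force: 6.1
```

```bash
python3 st2.py
```

```text
t 13.75 tcp [-56.8   0.6 125.3] edge [-67.8   0.5  52.3] along 62.4 th -0.03 F [-3.7 -2.4 11.7] [ 3.1   -0.507 -0.   ]
0.00 dx -1.5 dz -1.7
```

Call:
carry_out --steps '[{"dp":[0,0,0.5],"angular":[0,0,0],"grip":0},{"dp":[0,0,0.5],"angular":[0,0,0],"grip":0},{"dp":[0,0,0.5],"angular":[0,0,0],"grip":0},{"dp":[0,0,0.5],"angular":[0,0,0],"grip":0},{"dp":[0,0,0.5],"angular":[0,0,0],"grip":0},{"dp":[0,0,0.5],"angular":[0,0,0],"grip":0},{"dp":[0,0,0.5],"angular":[0,0,0],"grip":0},{"dp":[0,0,0.5],"angular":[0,0,0],"grip":0}]'

```text
t: 14.55
position: [482.5, 159.5, 125.1]
tool_rot: [3.1, -0.507, 0.0]
contact_force: [-6.4, -0.2, 15.0]
grip_width: 0.3
finger_force: 7.5
```

```bash
python3 st2.py
```

```text
t 14.55 tcp [-56.9   0.6 125.1] edge [-67.9   0.5  52.1] along 62.4 th -0.03 F [-6.  -2.2 15. ] [ 3.1   -0.507  0.   ]
0.00 dx -1.4 dz -1.9
```

Call:
carry_out --steps '[{"dp":[0,0,-3],"angular":[0,0,0],"grip":0},{"dp":[0,0,-15],"angular":[0,0,0],"grip":0},{"dp":[0,0,-60],"angular":[0,0,0],"grip":0},{"dp":[0,0,-110],"angular":[0,0,0],"grip":0},{"dp":[0,0,-110],"angular":[0,0,0],"grip":0},{"dp":[0,0,-110],"angular":[0,0,0],"grip":0}]'

```text
t: 15.15
position: [483.5, 159.4, 235.8]
tool_rot: [-3.099, 0.508, -0.006]
contact_force: [0.0, -0.6, -0.4]
grip_width: -0.0
finger_force: 0.0
```

```bash
python3 st2.py|head -1; python3 - <<'E'
from h import *
d=cam('wrist'); cv2.imwrite('pics/w6.png',cv2.resize(d['frame'][60:420,150:400],None,fx=1.6,fy=1.6,interpolation=cv2.INTER_CUBIC))
for b in blobs(d,*RED,amin=60):
    ys,xs=np.where(b[2]); l=loc(by_depth(d,np.c_[xs,ys])); print(b[0],b[1],np.percentile(l,[3,50,97],axis=0).round(1).tolist())
E
```

```text
t 15.15 tcp [-55.9   0.8 235.8] edge [-66.6   0.9 162.7] along 129.9 th 1.03 F [ 0.2 -0.5 -0.4] [-3.099  0.508 -0.006]
[271.12625698  44.16648045] [255  31  33  28 895] [[44.2, -8.9, 77.2], [50.9, 0.1, 81.8], [58.7, 9.0, 83.9]]
[270.77366255 214.4170096 ] [256 203  31  24 729] [[-76.5, -10.8, 51.1], [-67.0, 0.0, 52.5], [-57.8, 11.0, 53.7]]
```

View pics/w6.png

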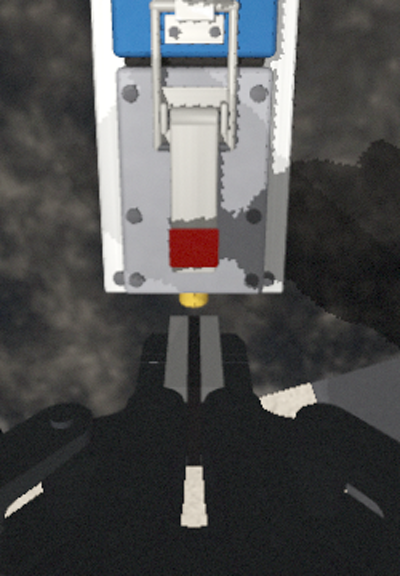

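The lever lies flat with its pad at crop (194,248), and the loop is taut over the keeper at (194,15). The barrel has moved about 11 mm toward the lever, as it should when shut.

```bash
python3 -c "
from station import manip
print(manip.hand_in())"
```

```text
the job is handed in; nothing more can be done
None
```

The draw latch is closed and handed in at about 15 s: the loop is hooked under the keeper lip, and the lever is flat past centre. I held about 15 N at the pad (roughly 13 N on the stop) for 0.7 s, and the highest tool force I read at any stop was about 16 N.

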